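Check the shaker's emergency stop and reset it

ROBOT

A 6-joint arm with a two-finger parallel gripper is mounted at the origin on the work surface. World frame = base frame: x ahead of the robot, y to its left, z up, the work surface at z = 0. Lengths are in m, angles in degrees, forces in N, time in s.
With the tool pointing down it reaches from about 0.25 to 0.725 m from the base axis. Payload 9.7 kg.
Tool frame: the origin (TCP) lies between the finger pads; the fingertips stand 11 mm ahead of it and the grasp point (between the pads) lies 8 mm behind it; z points along the fingers, x is the direction in which the jaws open and shut, and the axes are right-handed (so a half turn about z gives the same grasp; the last joint's range is limited). The gripper opens to 85 mm and grips with 20 to 120 N. Pads are 22 mm wide; open, the fingers measure 114 mm over their backs; the gripper's body (76 mm by 85 mm) begins 54 mm behind the grasp point. The pads swing forward as they close: fully open they stand 13 mm farther back than shut.
Start: joints at [65.89, 4.979, 10.078, 95.1, 0, 90], TCP at [0.225, 0.502, 0.211] pointing down, gripper open.
Joint ranges: [-179.16, 179.16], [-48.56, 103.87], [-65.8, 70.77], [-126.05, 130.52], [-82.76, 87.17], [-180, 180]. Speed limits (degrees/s): [127.2, 127.2, 147.25, 180, 180, 180].

INTERFACE

Orientations are given as [roll, pitch, yaw] about the fixed x, y, z axes, in that order (R = Rz(yaw) Ry(pitch) Rx(roll)).
In Python, from workcell import get_obs, camera, job_done gives the robot as it stands.
- The arm moves only by the tool arm_command, never from a script. Its argument "increments" is a list of rows, each a list of 2 entries, a list of its own where there are three numbers: the shift along the tool's x, y, z in units of 25 mm (1.0 is 25 mm), then the turn about the tool's z in units of 6 degrees (1.0 is 6 degrees). In form: [[[dx, dy, dz], roll], ...]. A call has 1 to 5 rows; each row is the pose to reach, as a shift and turn from the pose measured when the call began, along the tool's axes at that moment; what a row does not reach only later rows make up. A row lasts 1/10 s, in which the tool goes at most 50 mm and 8.59 degrees, less where a joint would pass 70% of its speed; a pose out of reach is approached as far as the arm can. A call with a gripper value outside its range is refused whole. "claw" is the closure, from -1 (fully open) to 1 (shut), so that 0 is half open, set as the call begins (left out, the last holds). The fingers move at their own pace and stop on an object; "force" is the grip in N (left out, the last holds). Time passes only in rows, so rows that repeat a pose let the fingers close. It gives the time, the measured TCP pose, the force and the opening at its end, in the units of the state.
- get_obs(): the state, without advancing time (a new reading comes with each control period).
- camera(name): name is "scene" or "top" or "wrist"; returns a dict with "frame" (480x640x3 uint8, red, green, blue), "range_z" (480x640 float32, m along the optical axis (not along the pixel's ray), 0 where there is no reading), "K" (3x3 intrinsics, pixels), "k1" (the pictures are not rectified: a ray, as slopes to the right and down, at radius r is drawn at 1 + k1 r^2 times it, then the intrinsics apply), "R" (3x3) and "t" (3): a world point X has camera coordinates R X + t; the wrist camera has in their place "hand_eye" (4x4, takes a point from camera to tool coordinates, whose origin is the TCP and whose axes are the tool frame's). Camera axes: x right, y down, z forward; pixel columns grow to the right and rows downward; lengths in m; the calibration is good to about 2 mm. A picture is of the moment at which its call begins: read the wrist's pose just before it.
- job_done(): hands the job in, once; it reports no verdict.
The state is a dict: "time": time; "q": joint angles; "qd": joint speeds; "joint_efforts": joint torques, N m; "ee_pos": TCP position; "tcp_rot": TCP orientation; "wrist_force": force on the tool from outside, world axes, zero at the start; "torque": the same for the moment, N m; "opening": finger opening in m.
Only numpy, scipy, OpenCV 4.12 (cv2) and the standard library are available. Lean on these libraries where they do the work, as an engineer would, in place of code of your own. Each camera call takes 0.05 s, during which the arm holds its last target.

TASK

Do the daily check of the emergency stop on the orbital shaker, with shut fingertips only and gripping nothing: press the red mushroom button right in and take the hand off it, so that it is seen to stay down by itself; then push one of its wings round clockwise (as seen from above) until it springs up again. Last, press the blue reset button fully in once the stop is up, and let go of it. Leave the green start button, the speed knob and the glassware as they are.

Things in the scene. Friction and masses are not known exactly. Their poses are not given: they have to be found in the camera images.
- shaker: cream benchtop orbital shaker, 400 mm deep (x) by 420 mm wide (y), fixed. Origin on the bench under its centre, x from console (front) to flask platform (back, up to 230 mm high). Along the front a level control deck, 130 mm deep, 75 mm above the bench; on it, from the -y end to the +y end: mushroom stop, vial, blue and green buttons (in either order), speed knob
- stop_base: the mushroom stop as a whole, on the deck: yellow disc 80 mm across and 3 mm thick, black collar 30 mm across up to 11 mm above the deck, and the red head. Origin on the button's axis at deck height (75 mm above the bench), z up along the axis
- stop_top (a point): centre of the red head's flat top, 36 mm above the deck when up, 29 when latched. Dome 38 mm across, 18 mm thick, flat top 26 mm across, with two opposite wings along the point's x axis (it turns with the head; its direction at rest varies). Each wing reaches 37 mm from the axis, is 12 mm wide; its top lies 4 mm below this point, its underside 18 mm below it
- stop_press (a joint): how far the head is pressed in, m: 0 up, 0.010 full travel (hard stop). Pressed beyond about 0.0082 it latches and then stays at about 0.0073 when let go; otherwise it springs back. Resistance grows to about 9 N about half-way it latches
- stop_twist (a joint): turn of the head, rad, growing clockwise as seen from above; 0 at rest, cannot turn the other way, stops at 1.0. A soft spring turns it back to 0 (about 0.07 N m, 2 to 3 N on a wing, to hold it at 0.6). With the head latched, turning it past about 0.55 rad frees it and it springs up
- reset_top (a point): centre of the top of the blue reset button, 24 mm across, in an aluminium bezel 40 mm across; 22 mm above the deck when out, its bezel 12 mm above the deck; z up
- reset (a joint): how far the blue button is pressed, m: 0 out, 0.006 fully in; it springs back; about 5 N presses it fully in
- start_top (a point): centre of the top of the green start button beside the blue one, same size; not to be pressed
- start (a joint): how far the green button is pressed, m: 0 out, 0.006 fully in
- speed_mark (a point): white pointer on the black speed knob, 16 mm out from the knob's axis and 44 mm above the deck; not to be turned
- vial: loose amber sample vial with a black cap, 24 mm across, 45 mm high, standing on the deck between the stop and the buttons; origin at the centre of its underside
- tasting_glass: loose dark blue tasting glass, 60 mm across, 60 mm high, on the bench in front of the console; origin at the centre of its underside
- oil_bottle: loose small oil bottle with a white cap, 42 mm across, 76 mm high, on the bench in front of the console; origin at the centre of its underside
- jar_a: loose open glass jar, 64 mm across, 45 mm high, on the bench in front of the console; origin at the centre of its underside
- jar_b: loose open glass jar like jar_a, on the bench in front of the console; origin at the centre of its underside
- jar_c: loose closed jar of yellow oil with a white lid, 60 mm across, 70 mm high, on the bench beside the shaker's -y side
- spatula: loose steel laboratory spatula with a black handle, 180 mm long, 14 mm wide, 6 mm high, lying on the bench beside the shaker's +y side

How it is judged (in metres and radians):
On the way, in this order (a step that is already met when the one before it is completed fails the run):
1. the red stop is pressed in and stays latched down with the hand off it (value of joint stop_press above 0.0055 m and contact force between the fingers and stop_base below 0.1 N), for 0.2 s.
2. the stop is turned clockwise and springs up (value of joint stop_press below 0.002 m), for 0.1 s.
3. the blue reset button is pressed fully in while the stop is up (value of joint reset above 0.0045 m and value of joint stop_press below 0.002 m), for 0.05 s.
At the end, for the whole second after the job is handed in: the stop's head is fully up (within 1.5 mm) and turned back to rest (within 0.12 rad), and the blue and green buttons are out (within 1 mm) (value of joint stop_press below 0.0015 m and value of joint stop_twist below 0.12 rad and value of joint each of reset, start below 0.001 m); the robot touches nothing.
It fails at once if the green start button is pressed (more than 2 mm) (value of joint start above 0.002 m).
It fails at once if the blue reset button is pressed while the stop is still latched down (value of joint reset above 0.003 m and value of joint stop_press above 0.005 m).
It fails at once if the speed knob is turned (pointer moved more than 4 mm) (distance of speed_mark from where it was at the start of the episode above 0.004 m).
It fails at once if the hand is put round the red head or one of its wings to grip it (grasp point over the wings' line, lower than 10 mm above the head's top) (y of the grasp point in the frame of stop_top between -0.005 and 0.005 m and x of the grasp point in the frame of stop_top between -0.037 and 0.037 m and z of the grasp point in the frame of stop_top between -0.04 and 0.01 m).
It fails at once if glassware or the spatula is lifted or pushed more than 15 mm, or tipped over (distance of any of vial, tasting_glass, oil_bottle, jar_a, jar_b, jar_c, spatula from where it was at the start of the episode above 0.015 m or angle between any of vial, tasting_glass, oil_bottle, jar_a, jar_b, jar_c's own z axis and vertical above 0.5 rad).
It also fails if it takes over 58 s, if anything falls off the work surface, if the arm or the gripper's body presses on something with over 40 N, if the wrist force passes 120 N, or if a joint passes its speed limit or range.

## Working session

There is one attempt and no reset: what is moved stays moved. The work goes in short steps, Python scripts to look and compute and a tool call to move; the robot and the scene stay as the last step left them, time stands still between calls to the robot, and variables do not carry over. Pictures are saved under pics/ and viewed, and the job is handed in when it is done.

Besides the shell and the picture viewer there is one more tool, called by a JSON object that holds its "op" and its "data". arm_command: Moves the arm, as the interface text tells. Its arguments: {"type":"object","properties":{"increments":{"type":"array"},"claw":{"type":"number"},"force":{"type":"number"}},"required":["increments"]}

```bash
mkdir -p pics; ls; cat > h.py <<'E'
import numpy as np, cv2, pickle
from workcell import get_obs, camera, job_done
from scipy.spatial.transform import Rotation as Ro
def cloud(c, o=None):
    K=c["K"]; h,w=c["range_z"].shape
    u,v=np.meshgrid(np.arange(w),np.arange(h))
    xd=(u-K[0,2])/K[0,0]; yd=(v-K[1,2])/K[1,1]
    x,y=xd.copy(),yd.copy()
    for _ in range(20):
        f=1+c["k1"]*(x*x+y*y); x=xd/f; y=yd/f
    z=c["range_z"]; P=np.stack([x*z,y*z,z],-1)
    if "R" in c: W=(P-np.array(c["t"]))@np.array(c["R"])
    else:
        T=np.array(c["hand_eye"]); P=P@T[:3,:3].T+T[:3,3]
        R=Ro.from_euler('xyz',o["tcp_rot"],degrees=True).as_matrix()
        W=P@R.T+np.array(o["ee_pos"])
    W[z<=0]=np.nan
    return W
def save(c,n): cv2.imwrite(f"pics/{n}.png",c["frame"][:,:,::-1])
E
python3 - <<'E'
from h import *
o=get_obs(); print(o)
for n in("top","scene","wrist"):
    c=camera(n); save(c,n+"0"); pickle.dump((o,c),open(n+"0.pkl","wb"))
E
```

```text
pics
{'time': 0.0, 'q': array([ 6.58903922e+01,  5.01173597e+00,  1.00326779e+01,  9.50999292e+01,
       -4.12857304e-04,  9.00004910e+01]), 'qd': array([-0.01954076, -0.02237098,  0.02972889, -0.00131591, -0.04375997,
       -0.07296636]), 'joint_efforts': array([-4.83981130e-04, -5.20385492e+01,  4.64803183e+01,  1.64386583e-02,
       -1.01137546e-04, -4.83696880e-06]), 'ee_pos': array([0.22455741, 0.50177324, 0.20996109]), 'tcp_rot': array([1.79999586e+02, 7.89872720e-02, 6.58899012e+01]), 'wrist_force': array([0.47451066, 0.30187307, 0.34933135]), 'torque': array([0.0006817 , 0.0072881 , 0.01692911]), 'opening': 0.08516504961865973}
```

View pics/top0.png

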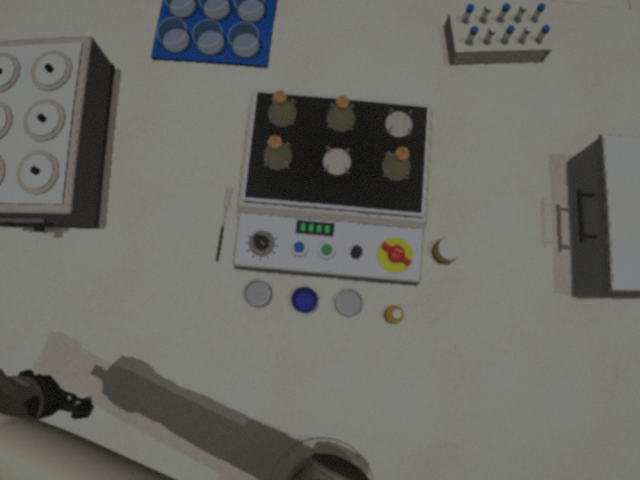

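View pics/scene0.png

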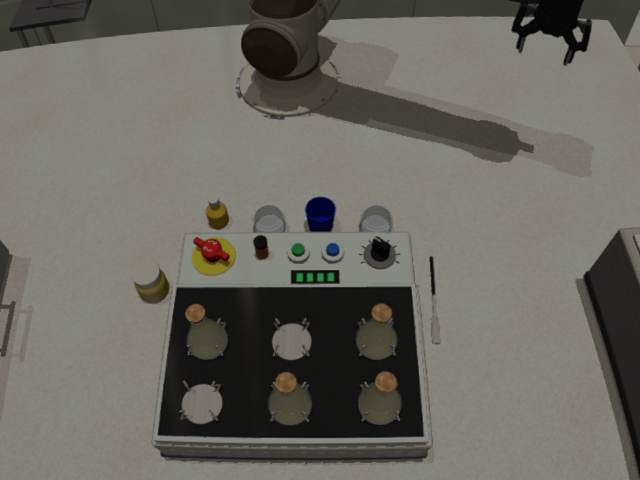

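View pics/wrist0.png

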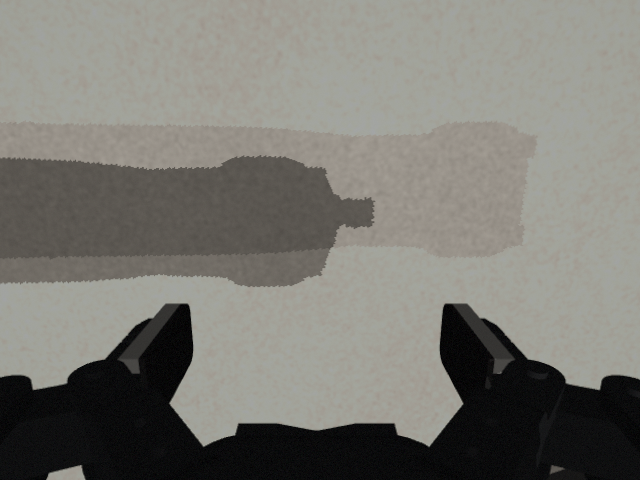

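The top view shows the stop at about (396,255), vial (356,251), green (326,250), blue (299,246) and knob (261,241). The jars, glass and bottle stand in front of the console. Next I'll measure.

```bash
cat > m.py <<'E'
from h import *
for n in("top","scene"):
    o,c=pickle.load(open(n+"0.pkl","rb")); W=cloud(c); f=c["frame"].astype(int); r,g,b=f[...,0],f[...,1],f[...,2]
    def rep(name,m):
        p=W[m]; p=p[~np.isnan(p[:,0])]
        if len(p): print(n,name,len(p),np.median(p,0).round(4),p.min(0).round(3),p.max(0).round(3))
        return p
    box=(W[...,2]>.05)&(W[...,2]<.13)
    p=rep("red",box&(r>110)&(g<70)&(b<70))
    q=p[p[:,2]>p[:,2].max()-.02][:,:2]; mu=(q.max(0)+q.min(0))/2; w,v=np.linalg.eigh(np.cov(q.T)); print("mean",q.mean(0).round(4),"axis",np.degrees(np.arctan2(v[1,1],v[0,1])),w)
    rep("yel",box&(r>110)&(g>100)&(b<80))
    m=box&(b>r+50); rep("blue",m)
    m=box&(g>r+40)&(g>b+25); l,lab,st,ce=cv2.connectedComponentsWithStats(m.astype(np.uint8))
    for i in range(1,l):
        if st[i,4]>8: rep("green%s"%ce[i].round(),lab==i)
    rep("dark",box&(r<50)&(g<50)&(b<50)&(W[...,2]>.085))
E
python3 m.py
python3 - <<'E'
from h import *
o,c=pickle.load(open("top0.pkl","rb"))
cv2.imwrite("pics/crop.png",cv2.resize(c["frame"][200:340,215:465,::-1],None,fx=3.2,fy=3.2,interpolation=cv2.INTER_CUBIC))
W=cloud(c)
for u,v in[(396,253),(356,251),(326,250),(299,246),(261,241),(236,266),(419,281),(250,95),(258,293),(305,299),(348,303),(394,314),(444,250),(220,240)]: print(u,v,W[v,u].round(4))
E
```

```text
top red 178 [ 0.5327 -0.1517  0.1096] [ 0.512 -0.179  0.101] [ 0.555 -0.122  0.118]
mean [ 0.533  -0.1516] axis 54.47494237572077 [3.09690537e-05 2.76180553e-04]
top yel 541 [ 0.5295 -0.1485  0.0784] [ 0.495 -0.189  0.071] [ 0.572 -0.114  0.087]
top blue 68 [0.5457 0.0649 0.0957] [0.536 0.054 0.056] [1.155 0.417 0.103]
top green[303. 227.] 40 [0.5918 0.0539 0.0786] [0.584 0.049 0.071] [0.601 0.061 0.086]
top green[311. 227.] 36 [0.591  0.0359 0.0779] [0.582 0.031 0.07 ] [0.598 0.043 0.082]
top green[319. 228.] 35 [0.5889 0.018  0.0792] [0.582 0.013 0.073] [0.597 0.025 0.088]
top green[327. 229.] 36 [5.885e-01 1.000e-04 7.900e-02] [ 0.581 -0.004  0.075] [0.597 0.005 0.084]
top green[326. 249.] 49 [0.5395 0.0014 0.0971] [ 0.53  -0.007  0.093] [0.547 0.008 0.103]
top dark 13281 [0.7309 0.0147 0.1265] [ 0.042 -0.661  0.085] [1.137 0.756 0.13 ]
scene red 288 [ 0.5365 -0.1495  0.1075] [ 0.508 -0.179  0.101] [ 0.555 -0.118  0.113]
mean [ 0.5347 -0.1494] axis 53.34344667398166 [4.21241554e-05 2.89563561e-04]
scene yel 670 [ 0.543  -0.1473  0.0765] [ 0.492 -0.189  0.072] [ 0.572 -0.11   0.081
[... 367 characters left out ...]
0. 277.] 58 [0.5898 0.0386 0.0765] [0.582 0.033 0.073] [0.599 0.044 0.08 ]
scene green[330. 277.] 60 [0.5908 0.0561 0.0763] [0.582 0.05  0.073] [0.599 0.062 0.081]
scene dark 30114 [0.7579 0.002  0.1256] [-0.036 -0.216  0.085] [0.888 0.554 0.13 ]
396 253 [ 0.533  -0.1505  0.1092]
356 251 [ 0.5341 -0.0628  0.1173]
326 250 [0.5372 0.0015 0.0995]
299 246 [0.5449 0.0607 0.0975]
261 241 [0.5503 0.1423 0.1201]
236 266 [0.5008 0.2012 0.0667]
419 281 [ 0.484  -0.2202 -0.002 ]
250 95 [ 0.9371  0.1972 -0.0033]
258 293 [0.4465 0.1559 0.0007]
305 299 [0.4353 0.046  0.0044]
348 303 [ 0.4285 -0.0537  0.004 ]
394 314 [ 0.4023 -0.1515  0.076 ]
444 250 [ 0.5476 -0.2639  0.0734]
220 240 [0.5685 0.2501 0.0056]
```

View pics/crop.png

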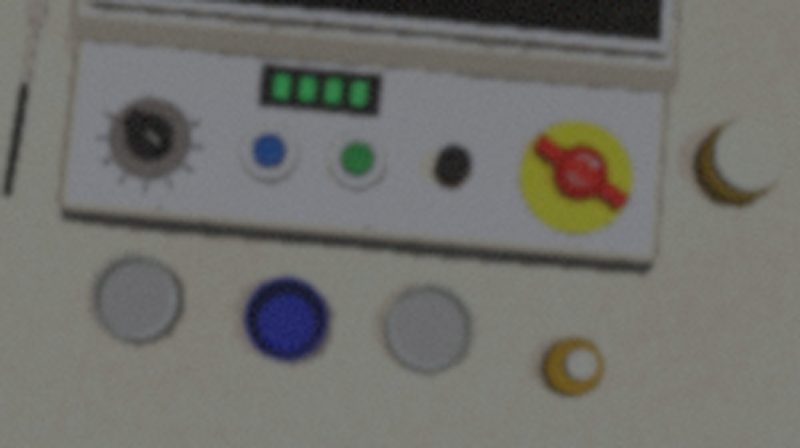

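```bash
cat >> h.py <<'E'
def delta(p,yaw,o=None):
    o=o or get_obs(); R=Ro.from_euler('xyz',o["tcp_rot"],degrees=True).as_matrix()
    d=R.T@(np.array(p)-o["ee_pos"])/0.025
    dy=(o["tcp_rot"][2]-yaw+180)%360-180
    return d.round(2).tolist(), round(dy/6,2)
E
python3 - <<'E'
from h import *
print(delta((.47,-.15,.26),54))
print(pickle.load(open("wrist0.pkl","rb"))[1]["hand_eye"].round(3))
E
```

```text
([-19.79, 19.61, -1.97], np.float64(1.98))
[[ 1.    -0.002  0.001  0.001]
 [ 0.002  0.964  0.265 -0.067]
 [-0.001 -0.265  0.964 -0.163]
 [ 0.     0.     0.     1.   ]]
```

{"op": "arm_command", "data": {"increments": [[[-1.2,1.2,-0.4],0],[[-2.4,2.4,-0.8],0],[[-3.8,3.8,-1.2],0],[[-5.2,5.2,-1.6],0],[[-6.6,6.6,-2],0]], "claw": 1, "force": 20}}

```text
time: 0.65
ee_pos: [0.3074, 0.2835, 0.2602]
tcp_rot: [180.0, 0.1, 65.9]
wrist_force: [1.3, 0.1, 0.0]
opening: 0.0122
```

{"op": "arm_command", "data": {"increments": [[[-1.3,1.3,0],0],[[-2.6,2.6,0],0],[[-3.9,3.9,0],0],[[-5.2,5.2,0],0],[[-6.6,6.6,0],0]]}}

```text
time: 1.15
ee_pos: [0.3908, 0.0638, 0.2605]
tcp_rot: [180.0, 0.0, 66.0]
wrist_force: [1.1, 0.0, -0.8]
opening: -0.0001
```

```bash
python3 - <<'E'
from h import *
print(get_obs()["opening"],delta((.47,-.15,.26),54))
E
```

```text
-8.507637370878376e-05 ([-6.52, 6.38, 0.03], np.float64(1.99))
```

{"op": "arm_command", "data": {"increments": [[[-1.3,1.3,0],0.4],[[-2.6,2.6,0],0.8],[[-3.9,3.9,0],1.2],[[-5.2,5.1,0],1.6],[[-6.5,6.4,0],2]]}}

```text
time: 1.65
ee_pos: [0.4708, -0.1518, 0.2606]
tcp_rot: [180.0, 0.0, 53.8]
wrist_force: [0.7, 0.4, 0.1]
opening: -0.0
```

{"op": "arm_command", "data": {"increments": [[[0,0,0],0],[[0,0,0],0]]}}

```text
time: 1.85
ee_pos: [0.4707, -0.1526, 0.2599]
tcp_rot: [-179.9, 0.0, 53.7]
wrist_force: [-0.3, 0.2, 1.0]
opening: -0.0
```

```bash
python3 - <<'E'
from h import *
o=get_obs(); print(o["ee_pos"],o["tcp_rot"],o["wrist_force"])
c=camera("wrist"); save(c,"w1"); pickle.dump((o,c),open("w1.pkl","wb"))
W=cloud(c,o); f=c["frame"].astype(int); r,g,b=f[...,0],f[...,1],f[...,2]
box=(W[...,2]>.06)&(W[...,2]<.14)
m=box&(r>90)&(g<65)&(b<65); p=W[m]; print(len(p),p.min(0),p.max(0))
h=np.histogram(p[:,2],20); print(h[0],h[1].round(4))
top=p[p[:,2]>np.percentile(p[:,2],50)]
q=p[:,:2]; w,v=np.linalg.eigh(np.cov(q.T)); print("mean",q.mean(0),"axis",np.degrees(np.arctan2(v[1,1],v[0,1])))
u=v[:,1]; s=(q-q.mean(0))@u; print("ext",s.min(),s.max()); t=(q-q.mean(0))@v[:,0]; print(t.min(),t.max())
(cx,cy),(a,bb),an=cv2.minAreaRect(q.astype(np.float32)); print(cx,cy,a,bb,an)
m=box&(r>90)&(g>80)&(b<60)&(W[...,2]<.09); p=W[m]; print("yel",len(p),np.median(p[:,2]),cv2.minEnclosingCircle(p[:,:2].astype(np.float32)))
E
```

```text
[ 0.47067802 -0.15261287  0.25985531] [-1.79940169e+02  4.70337168e-02  5.37221753e+01] [-0.30766393  0.24910205  0.96988131]
1966 [ 0.5071309  -0.18055822  0.07679843] [ 0.5560182  -0.11733437  0.11242797]
[  2   0   0   0   0   0   0   0   0   1   9   7   7   2  15 134 613 366
 432 378] [0.0768 0.0786 0.0804 0.0821 0.0839 0.0857 0.0875 0.0893 0.0911 0.0928
 0.0946 0.0964 0.0982 0.1    0.1017 0.1035 0.1053 0.1071 0.1089 0.1106
 0.1124]
mean [ 0.53047986 -0.14818651] axis 55.46199128415318
ext -0.035778014609724726 0.0361948810266887
-0.019566171931041446 0.01658815916912537
0.5317561626434326 -0.14898759126663208 0.06915249675512314 0.036757197231054306 77.50442504882812
yel 1488 0.07778127598389983 ((0.4873429834842682, -0.19485528767108917), 0.10003624856472015)
```

View pics/w1.png

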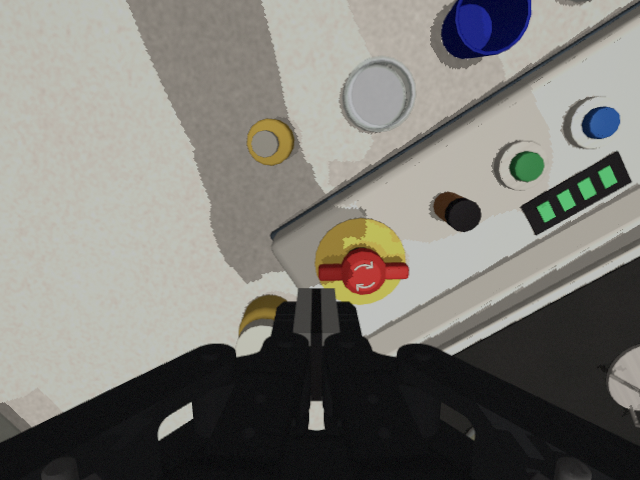

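The wrist view shows the red head at (363,272) with its wings running horizontally in the picture, so along tool x. The shut tips are at (316,295) and nothing stands near them. I'll refine the head's position and work out the press.

```bash
python3 - <<'E'
from h import *
o,c=pickle.load(open("w1.pkl","rb")); W=cloud(c,o); f=c["frame"].astype(int); r,g,b=f[...,0],f[...,1],f[...,2]
d=W-np.array([.532,-.15,0]); a=np.radians(55); 
near=(np.hypot(d[...,0],d[...,1])<.05)
m=near&(W[...,2]>.1085)&(W[...,2]<.118); p=W[m]; print("flat",len(p),np.median(p,0),cv2.minEnclosingCircle(p[:,:2].astype(np.float32)))
m=near&(r>90)&(g<65)&(b<65)&(W[...,2]>.1035)&(W[...,2]<.1085); p=W[m]; 
s=p[:,0:2]-[.532,-.15]; al=s@[np.cos(a),np.sin(a)]; pe=s@[-np.sin(a),np.cos(a)]
for lo,hi in((-.037,-.03),(-.03,-.022),(.022,.03),(.03,.037)):
    k=(al>lo)&(al<hi); print(lo,k.sum(),np.median(p[k],0),pe[k].min(),pe[k].max(),np.median(pe[k]))
# disc
m=near&(W[...,2]<.085)&(W[...,2]>.07)&(r>g)&(b<g-50); p=W[m]; print("disc",len(p),np.median(p[:,2]),cv2.minEnclosingCircle(p[:,:2].astype(np.float32)))
# buttons
for nm,m in(("blue",(b>r+40)),("green",(g>r+30)&(g>b+20))):
    m=m&(W[...,2]>.088)&(W[...,2]<.11)&(W[...,0]<.56)&(W[...,0]>.5); p=W[m]; print(nm,len(p),np.median(p,0),cv2.minEnclosingCircle(p[:,:2].astype(np.float32)))
# fingers
z=c["range_z"]; R=Ro.from_euler('xyz',o["tcp_rot"],degrees=True).as_matrix(); T=(W-o["ee_pos"])@R
for zz in(.005,-.01,-.02,-.03):
    k=(abs(T[...,2]-zz)<.004)&(abs(T[...,0])<.08); 
    if k.sum(): print("finger z",zz,T[k].min(0).round(4),T[k].max(0).round(4))
print(delta((.5325,-.15,.135),54,None))
E
```

```text
flat 1050 [ 0.53134731 -0.14912016  0.11063753] ((0.5311840772628784, -0.14858129620552063), 0.02545630745589733)
-0.037 87 [ 0.51273553 -0.1762715   0.10646821] -0.005315542592281473 0.005654145738243679 0.000961077255254427
-0.03 132 [ 0.51675508 -0.17074515  0.10643758] -0.005386354829099978 0.006077634165054885 0.0007875989574484268
0.022 130 [ 0.54589793 -0.1278837   0.10647658] -0.004717320668335818 0.00661494136826962 0.0012743604729853622
0.03 108 [ 0.54984707 -0.12208217  0.10648019] -0.0046537450604823925 0.0061034302418382725 0.0014521047090424392
disc 3544 0.07778929206183849 ((0.5332574248313904, -0.14927488565444946), 0.040621958673000336)
blue 913 [0.54245825 0.06197709 0.09654397] ((0.5429370403289795, 0.06340193748474121), 0.012221278622746468)
green 741 [0.53834811 0.00209425 0.09677318] ((0.5393120050430298, 0.002563833724707365), 0.011880115605890751)
finger z -0.02 [-0.0056 -0.0113 -0.0239] [ 0.0052 -0.0111 -0.0234]
finger z -0.03 [-0.0128 -0.0124 -0.034 ] [ 0.0143 -0.0068 -0.026 ]
([1.52, 1.96, 5.01], np.float64(-0.03))
```

{"op": "arm_command", "data": {"increments": [[[0.8,0.9,0.8],0],[[1.5,1.9,1.8],0],[[1.5,1.9,3.2],0],[[1.5,1.9,4.4],0],[[1.5,1.9,5.0],0]]}}

```text
time: 2.4
ee_pos: [0.5299, -0.1476, 0.1329]
tcp_rot: [-179.8, 0.1, 53.9]
wrist_force: [-0.7, -0.5, -0.0]
opening: -0.0004
```

```bash
python3 - <<'E'
from h import *
o=get_obs(); print(o["ee_pos"],o["wrist_force"],delta((.532,-.149,.122),54),delta((.532,-.149,.111),54))
E
```

```text
[ 0.52987263 -0.14764008  0.13285272] [-0.69075277 -0.453762   -0.00368185] ([0.01, 0.1, 0.43], np.float64(-0.01)) ([0.01, 0.1, 0.87], np.float64(-0.01))
```

{"op": "arm_command", "data": {"increments": [[[0,0.1,0.2],0],[[0,0.1,0.4],0],[[0,0.1,0.5],0],[[0,0.1,0.6],0]]}}

```text
time: 2.8
ee_pos: [0.5324, -0.1492, 0.119]
tcp_rot: [-179.9, 0.0, 53.9]
wrist_force: [0.4, -0.6, -0.1]
opening: 0.0
```

{"op": "arm_command", "data": {"increments": [[[0,0,0.05],0],[[0,0,0.1],0]]}}

```text
time: 3.0
ee_pos: [0.5327, -0.1494, 0.1171]
tcp_rot: [-180.0, 0.0, 53.9]
wrist_force: [-0.0, -0.3, -0.2]
opening: 0.0002
```

{"op": "arm_command", "data": {"increments": [[[0,0,0.06],0],[[0,0,0.06],0]]}}

```text
time: 3.2
ee_pos: [0.5327, -0.1494, 0.1156]
tcp_rot: [-180.0, 0.0, 53.9]
wrist_force: [-0.4, -0.5, -0.4]
opening: -0.0001
```

```bash
python3 - <<'E'
from h import *
o=get_obs(); print(o["ee_pos"],o["wrist_force"],o["torque"])
c=camera("wrist"); save(c,"w2"); W=cloud(c,o); f=c["frame"].astype(int); r,g,b=f[...,0],f[...,1],f[...,2]
m=(r>90)&(g<65)&(b<65)&(W[...,2]>.07); p=W[m]; print(np.percentile(p[:,2],[5,50,90,99]))
s=camera("scene"); cv2.imwrite("pics/s2.png",cv2.resize(s["frame"][180:300,150:310,::-1],None,fx=4,fy=4))
E
```

```text
[ 0.53270608 -0.14941782  0.11563675] [-0.4303233  -0.47072727 -0.38564209] [-0.00685279  0.00155226 -0.01473793]
[0.10423935 0.107189   0.11093484 0.1118478 ]
```

View pics/w2.png

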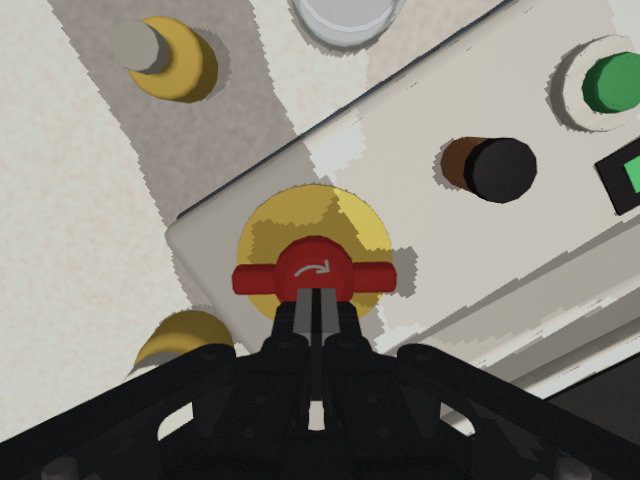

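View pics/s2.png

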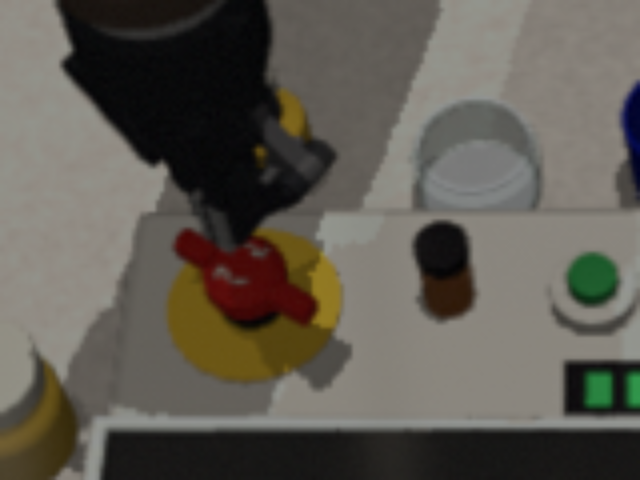

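```bash
python3 - <<'E'
from h import *
o=get_obs(); c=camera("wrist"); T=np.array(c["hand_eye"]); K=c["K"]; z=c["range_z"]
W=cloud(c,o); R=Ro.from_euler('xyz',o["tcp_rot"],degrees=True).as_matrix(); P=(W-o["ee_pos"])@R
def px(p):
    q=np.linalg.inv(T)@np.r_[p,1]; s=q[:2]/q[2]; s=s*(1+c["k1"]*(s@s)); return K[0,0]*s[0]+K[0,2],K[1,1]*s[1]+K[1,2],q[2]
for p in[(0,0,0),(0,-.011,.011),(0,-.011,0),(0,-.011,-.01),(0,-.011,-.02),(0,0,.011),(0.0055,-.011,.011)]: print(p,np.round(px(p),3))
for v in range(270,330,4): print(v,z[v,308].round(4),P[v,308].round(4),W[v,308].round(4))
E
```

```text
(0, 0, 0) [3.13866e+02 2.91614e+02 1.75000e-01]
(0, -0.011, 0.011) [3.13881e+02 2.58723e+02 1.83000e-01]
(0, -0.011, 0) [3.13788e+02 2.66917e+02 1.72000e-01]
(0, -0.011, -0.01) [3.13692e+02 2.75296e+02 1.62000e-01]
(0, -0.011, -0.02) [3.13585e+02 2.84734e+02 1.53000e-01]
(0, 0, 0.011) [3.13954e+02 2.82133e+02 1.86000e-01]
(0.0055, -0.011, 0.011) [3.26367e+02 2.58699e+02 1.83000e-01]
270 0.178 [-0.0025 -0.0078  0.0053] [ 0.5249 -0.1468  0.1104]
274 0.1783 [-0.0025 -0.006   0.0051] [ 0.5263 -0.1479  0.1106]
278 0.1787 [-0.0025 -0.0042  0.0051] [ 0.5278 -0.1489  0.1106]
282 0.179 [-0.0025 -0.0024  0.0049] [ 0.5292 -0.15    0.1108]
286 0.1785 [-0.0025 -0.001   0.004 ] [ 0.5304 -0.1509  0.1117]
290 0.1459 [-0.0019 -0.0117 -0.0269] [ 0.5221 -0.144   0.1426]
294 0.1437 [-0.0019 -0.0113 -0.0294] [ 0.5225 -0.1443  0.145 ]
298 0.1396 [-0.0018 -0.0116 -0.0335] [ 0.5223 -0.144   0.1491]
302 0.1362 [-0.0018 -0.0117 -0.037 ] [ 0.5222 -0.1439  0.1527]
306 0.1334 [-0.0017 -0.0115 -0.0399] [ 0.5224 -0.144   0.1555]
310 0.1302 [-0.0017 -0.0117 -0.0432] [ 0.5223 -0.1438  0.1589]
314 0.1273 [-0.0016 -0.0118 -0.0462] [ 0.5222 -0.1437  0.1619]
318 0.1235 [-0.0015 -0.0123 -0.05  ] [ 0.5219 -0.1434  0.1657]
322 0.1213 [-0.0015 -0.0121 -0.0523] [ 0.522  -0.1434  0.168 ]
326 0.1191 [-0.0015 -0.012  -0.0546] [ 0.5221 -0.1435  0.1703]
```

```bash
python3 - <<'E'
from h import *
o=get_obs(); print(o["ee_pos"],o["opening"])
c=camera("scene"); pickle.dump((o,c),open("s3.pkl","wb")); W=cloud(c); f=c["frame"].astype(int)
d=W-np.array(o["ee_pos"]); m=(np.hypot(d[...,0],d[...,1])<.035)&(f.max(-1)<130)&(abs(f[...,0]-f[...,2])<25)&(W[...,2]>.112)
p=W[m]; print(len(p)); i=np.argsort(p[:,2])[:15]; print(p[i].round(4))
ct=camera("top"); Wt=cloud(ct)
p=Wt[(np.hypot(Wt[...,0]-.5327,Wt[...,1]+.149)<.03)]; print(np.nanmin(p[:,2]),np.nanmax(p[:,2]))
for v in range(232,254,2): print(v,[tuple(W[v,u].round(3)) for u in (203,206,209,212)], f[v,206])
E
```

```text
[ 0.53270606 -0.14938345  0.11568378] 0.00015210189757566183
1062
[[ 0.5292 -0.142   0.1126]
 [ 0.5439 -0.15    0.1141]
 [ 0.5407 -0.1478  0.1375]
 [ 0.5426 -0.1511  0.1377]
 [ 0.5436 -0.1475  0.1389]
 [ 0.5421 -0.1491  0.1398]
 [ 0.5419 -0.1525  0.1399]
 [ 0.5373 -0.1595  0.1399]
 [ 0.5426 -0.1456  0.1402]
 [ 0.545  -0.1487  0.1412]
 [ 0.5407 -0.1557  0.1415]
 [ 0.5409 -0.1539  0.1417]
 [ 0.5417 -0.1487  0.1422]
 [ 0.539  -0.1573  0.1422]
 [ 0.5398 -0.1554  0.1433]]
0.07134770169500174 0.618288935037715
232 [(np.float64(0.544), np.float64(-0.15), np.float64(0.17)), (np.float64(0.544), np.float64(-0.145), np.float64(0.17)), (np.float64(0.557), np.float64(-0.137), np.float64(0.188)), (np.float64(0.56), np.float64(-0.131), np.float64(0.192))] [9 8 9]
234 [(np.float64(0.543), np.float64(-0.152), np.float64(0.163)), (np.float64(0.542), np.float64(-0.147), np.float64(0.161)), (np.float64(0.545), np.float64(-0.141), np.float64(0.164)), (np.float64(0.558), np.float64(-0.133), np.float64(0.184))] [27 26 26]
236 [(np.float64(0.542), np.float64(-0.153), np.float64(0.155)), (np.float64(0.542), 
[... 1500 characters left out ...]
0.108)), (np.float64(0.535), np.float64(-0.157), np.float64(0.107)), (np.float64(nan), np.float64(nan), np.float64(nan)), (np.float64(0.537), np.float64(-0.146), np.float64(0.109))] [91 70 62]
250 [(np.float64(0.538), np.float64(-0.162), np.float64(0.106)), (np.float64(0.541), np.float64(-0.156), np.float64(0.109)), (np.float64(0.544), np.float64(-0.15), np.float64(0.114)), (np.float64(0.542), np.float64(-0.146), np.float64(0.11))] [90 27 24]
252 [(np.float64(0.541), np.float64(-0.162), np.float64(0.104)), (np.float64(0.544), np.float64(-0.156), np.float64(0.108)), (np.float64(0.547), np.float64(-0.15), np.float64(0.113)), (np.float64(0.546), np.float64(-0.145), np.float64(0.11))] [89 11  9]
```

```bash
python3 - <<'E'
from h import *
for n in("wrist0","w1"):
    o,c=pickle.load(open(n+".pkl","rb"))
    W=cloud(c,o); R=Ro.from_euler('xyz',o["tcp_rot"],degrees=True).as_matrix(); P=(W-o["ee_pos"])@R
    print(n,c["K"].tolist(),c["k1"])
    for v in range(290,480,15): print(v,[tuple((P[v,u]*1000).round(0).astype(int)) if np.isfinite(P[v,u,0]) else None for u in((20,60,130,180,250,320,390,460,510) if n=="wrist0" else (200,250,285,308,318,330,345,390,450))])
E
```

```text
wrist0 [[414.663021571792, 0.0, 315.94953362751005], [0.0, 414.663021571792, 239.63075157805213], [0.0, 0.0, 1.0]] 0.01632238418157181
290 [(np.int64(-282), np.int64(84), np.int64(210)), (np.int64(-245), np.int64(85), np.int64(212)), (np.int64(-178), np.int64(85), np.int64(210)), (np.int64(-130), np.int64(85), np.int64(209)), (np.int64(-63), np.int64(86), np.int64(210)), (np.int64(5), np.int64(85), np.int64(210)), (np.int64(72), np.int64(86), np.int64(210)), (np.int64(140), np.int64(86), np.int64(211)), (np.int64(187), np.int64(85), np.int64(209))]
305 [(np.int64(-285), np.int64(101), np.int64(211)), (np.int64(-247), np.int64(100), np.int64(210)), (np.int64(-180), np.int64(101), np.int64(210)), (np.int64(-43), np.int64(-12), np.int64(-39)), (np.int64(-63), np.int64(101), np.int64(210)), (np.int64(5), np.int64(102), np.int64(212)), (np.int64(73), np.int64(101), np.int64(210)), (np.int64(48), np.int64(-11), np.int64(-39)), (np.int64(190), np.int64(101), np.int64(210))]
320 [(np.int64(-288), np.int64(116), np.int64(211)), (np.int64(-250), np.int64(117), np.int64(211)), (np.int64(-182), 
[... 9362 characters left out ...]
np.int64(-1), np.int64(-11), np.int64(-102)), (np.int64(1), np.int64(-12), np.int64(-103)), (np.int64(3), np.int64(-12), np.int64(-103)), (np.int64(6), np.int64(-11), np.int64(-102)), (np.int64(12), np.int64(-18), np.int64(-109)), (np.int64(32), np.int64(7), np.int64(-82))]
470 [(np.int64(-16), np.int64(-20), np.int64(-114)), (np.int64(-9), np.int64(-20), np.int64(-114)), (np.int64(-4), np.int64(-12), np.int64(-106)), (np.int64(-1), np.int64(-11), np.int64(-105)), (np.int64(1), np.int64(-12), np.int64(-106)), (np.int64(3), np.int64(-12), np.int64(-106)), (np.int64(6), np.int64(-12), np.int64(-106)), (np.int64(11), np.int64(-19), np.int64(-114)), (np.int64(23), np.int64(-11), np.int64(-105))]
```

The head is still up and no force is felt. Both the wrist and scene ranges put the real fingertips about 25 mm *behind* the reported TCP, not 11 mm ahead. The gripper body is shifted by the same ~37 mm, so the tool offset in the readings is too long. I'll take tip z = reported z + 0.025 and approach by feel.

{"op": "arm_command", "data": {"increments": [[[0,0,0.3],0],[[0,0,0.6],0],[[0,0,0.8],0],[[0,0,0.9],0],[[0,0,0.9],0]]}}

```text
time: 3.95
ee_pos: [0.5324, -0.1493, 0.0925]
tcp_rot: [-179.9, 0.0, 53.9]
wrist_force: [0.0, -0.9, -0.1]
opening: 0.0001
```

{"op": "arm_command", "data": {"increments": [[[0,0,0.06],0],[[0,0,0.12],0],[[0,0,0.12],0]]}}

```text
time: 4.25
ee_pos: [0.5326, -0.1493, 0.09]
tcp_rot: [-180.0, 0.0, 53.9]
wrist_force: [-0.4, -0.1, 3.5]
opening: 0.0002
```

{"op": "arm_command", "data": {"increments": [[[0,0,0.06],0],[[0,0,0.12],0],[[0,0,0.12],0]]}}

```text
time: 4.55
ee_pos: [0.5327, -0.1494, 0.0878]
tcp_rot: [180.0, 0.0, 53.9]
wrist_force: [-2.6, 0.7, 7.7]
opening: 0.0001
```

{"op": "arm_command", "data": {"increments": [[[0,0,0.06],0],[[0,0,0.12],0],[[0,0,0.16],0],[[0,0,0.16],0]]}}

```text
time: 4.95
ee_pos: [0.5327, -0.1493, 0.0845]
tcp_rot: [180.0, -0.0, 53.9]
wrist_force: [-1.9, 0.6, 4.7]
opening: -0.0
```

{"op": "arm_command", "data": {"increments": [[[0,0,0.04],0],[[0,0,0.08],0],[[0,0,0.08],0]]}}

```text
time: 5.25
ee_pos: [0.5327, -0.1493, 0.0828]
tcp_rot: [179.9, -0.0, 53.9]
wrist_force: [-2.1, 1.7, 4.1]
opening: -0.0005
```

{"op": "arm_command", "data": {"increments": [[[0,0,0.06],0],[[0,0,0.06],0]]}}

```text
time: 5.45
ee_pos: [0.5328, -0.1493, 0.0818]
tcp_rot: [179.9, -0.0, 53.9]
wrist_force: [-3.1, 0.3, 7.3]
opening: -0.0001
```

{"op": "arm_command", "data": {"increments": [[[0,0,0.06],0],[[0,0,0.06],0]]}}

```text
time: 5.65
ee_pos: [0.5328, -0.1494, 0.0809]
tcp_rot: [179.9, -0.0, 53.9]
wrist_force: [-3.3, 1.2, 8.8]
opening: 0.0001
```

{"op": "arm_command", "data": {"increments": [[[0,0,0.08],0],[[0,0,0.08],0]]}}

```text
time: 5.85
ee_pos: [0.5329, -0.1494, 0.0804]
tcp_rot: [179.8, -0.1, 53.9]
wrist_force: [-5.2, 1.1, 13.1]
opening: -0.0001
```

{"op": "arm_command", "data": {"increments": [[[0,0,0.08],0],[[0,0,0.08],0]]}}

```text
time: 6.05
ee_pos: [0.5331, -0.1494, 0.0803]
tcp_rot: [179.7, -0.1, 53.9]
wrist_force: [-6.7, 1.4, 17.0]
opening: 0.0
```

That is the hard stop (17 N, reported z no longer falling). Now I'll lift off and look.

{"op": "arm_command", "data": {"increments": [[[0,0,-0.5],0],[[0,0,-1.0],0],[[-0.3,-0.8,-2.0],0],[[-0.6,-1.6,-3],0],[[-0.6,-1.6,-3],0]]}}

```text
time: 6.55
ee_pos: [0.4915, -0.1379, 0.1594]
tcp_rot: [179.4, -0.2, 53.9]
wrist_force: [0.8, -0.8, 0.4]
opening: 0.0002
```

```bash
cat > look.py <<'E'
from h import *
import sys
def look(n):
    o=get_obs(); print(o["time"],o["ee_pos"],o["tcp_rot"],o["wrist_force"])
    c=camera("wrist"); save(c,n); pickle.dump((o,c),open(n+".pkl","wb")); W=cloud(c,o); f=c["frame"].astype(int); r,g,b=f[...,0],f[...,1],f[...,2]
    near=np.hypot(W[...,0]-.532,W[...,1]+.149)<.05
    p=W[near&(r>80)&(g<65)&(b<65)&(W[...,2]>.07)]; print("red",len(p),"z pct",np.percentile(p[:,2],[50,90,97]).round(4))
    q=p[:,:2]; w,v=np.linalg.eigh(np.cov(q.T)); 
    a=np.arctan2(v[1,1],v[0,1]); s=(q-[.532,-.149]); al=s@v[:,1]; t=s@v[:,0]; k=abs(al)>.022
    w2,v2=np.linalg.eigh(np.cov(q[k].T)); print("axis",np.degrees(a)%180,np.degrees(np.arctan2(v2[1,1],v2[0,1]))%180, "al",al.min(),al.max(),"wing pts",(al<-.022).sum(),(al>.022).sum())
    for sg in(-1,1): kk=(sg*al>.022)&(sg*al<.034); print(sg,np.median(p[kk],0).round(4),t[kk].min(),t[kk].max())
look(sys.argv[1])
E
python3 look.py w4
```

```text
6.55 [ 0.49154988 -0.13792279  0.15942201] [179.44494021  -0.19924644  53.93872403] [ 0.77601133 -0.84572275  0.4341574 ]
red 1787 z pct [0.0991 0.1028 0.1037]
axis 33.684461888018944 51.666158839435305 al -0.03462466738854777 0.03519651703602482 wing pts 440 41
-1 [ 0.5477 -0.1234  0.099 ] -0.018077888154516487 -0.0026320983489666393
1 [ 0.5105 -0.1703  0.0906] 0.004204555089082457 0.007213796662879093
```

View pics/w4.png

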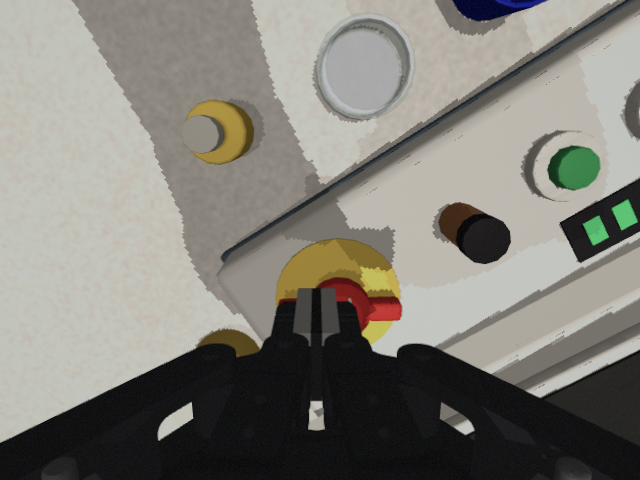

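The stop is latched down with the hand off it (top at 0.104 m, wings unmoved). Next I'll plan the push on the wing that points to -x,-y.

```bash
cat > plan.py <<'E'
from h import *
A=np.array([.532,-.149])
def pose(th,d,z,r=.031,phi0=235.3):
    ph=np.radians(phi0-th); c=A+r*np.array([np.cos(ph),np.sin(ph)])+d*np.array([-np.sin(ph),np.cos(ph)])
    return (c[0],c[1],z),phi0-th-180
if __name__=="__main__":
    print(pose(0,.025,.12),delta(*pose(0,.025,.12)))
E
python3 plan.py
```

```text
((np.float64(0.5349059357994123), np.float64(-0.18871845335772397), 0.12), 55.30000000000001) ([-0.63, 2.56, 1.52], np.float64(-0.23))
```

{"op": "arm_command", "data": {"increments": [[[-0.2,1.0,0],0],[[-0.6,2.0,0.4],-0.2],[[-0.6,2.6,1.0],-0.2],[[-0.6,2.6,1.5],-0.2],[[-0.6,2.6,1.5],-0.2]]}}

```text
time: 7.1
ee_pos: [0.5349, -0.1881, 0.1174]
tcp_rot: [179.8, -0.1, 55.1]
wrist_force: [-0.8, -0.8, -0.2]
opening: 0.0002
```

```bash
python3 look.py w5; python3 - <<'E'
from plan import *
print(delta(*pose(0,.025,.0685)))
E
```

```text
7.1 [ 0.53494239 -0.18808354  0.11738829] [ 1.79780522e+02 -9.46518040e-02  5.51216195e+01] [-0.7840447  -0.7849029  -0.18600307]
red 7029 z pct [0.1004 0.1038 0.1043]
axis 54.56966901193011 54.95344717412673 al -0.036645654830862275 0.03584581814085624 wing pts 918 839
-1 [ 0.5151 -0.1715  0.0991] -0.006272039405828141 0.0055922956464998005
1 [ 0.5472 -0.1256  0.0991] -0.005654613106938897 0.006009459381531514
([-0.04, -0.0, 2.02], np.float64(-0.03))
```

View pics/w5.png

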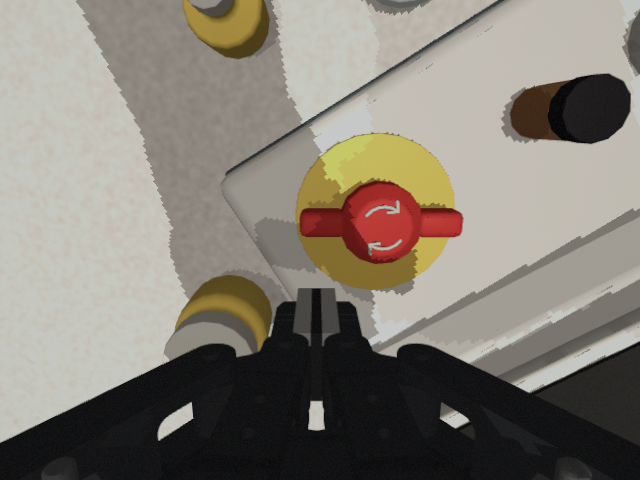

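The head is seen down at (381,222) with its wings level in the picture. The fingers are on the lower side of the left wing and clear of it. Descending beside it.

{"op": "arm_command", "data": {"increments": [[[0,0,0.6],0],[[0,0,1.2],0],[[0,0,1.7],0],[[0,0,1.95],0],[[0,0,1.95],0]]}}

```text
time: 7.65
ee_pos: [0.5348, -0.1877, 0.0689]
tcp_rot: [179.8, -0.1, 55.2]
wrist_force: [0.0, -0.5, 0.6]
opening: 0.0001
```

```bash
python3 - <<'E'
from plan import *
o=get_obs(); print(o["ee_pos"],o["wrist_force"])
for th in(0,8,16,24,32,40): print(th,delta(*pose(th,.017,.0685,phi0=235),o))
E
```

```text
[ 0.53480228 -0.18772855  0.06893722] [ 0.04733018 -0.52865286  0.57471695]
0 ([-0.03, -0.3, 0.02], np.float64(0.03))
8 ([-0.12, -0.48, 0.02], np.float64(1.36))
16 ([-0.17, -0.67, 0.01], np.float64(2.69))
24 ([-0.2, -0.86, 0.01], np.float64(4.03))
32 ([-0.2, -1.06, 0.01], np.float64(5.36))
40 ([-0.18, -1.26, 0.01], np.float64(6.69))
```

{"op": "arm_command", "data": {"increments": [[[0,-0.3,0],0],[[-0.1,-0.4,0],0.7],[[-0.1,-0.5,0],1.4],[[-0.15,-0.6,0],2.1],[[-0.15,-0.7,0],2.7]]}}

```text
time: 8.15
ee_pos: [0.5185, -0.1813, 0.0698]
tcp_rot: [179.7, -0.2, 38.8]
wrist_force: [1.6, -3.4, -0.1]
opening: 0.0
```

```bash
python3 - <<'E'
from plan import *
o=get_obs(); print(o["ee_pos"],o["wrist_force"],o["torque"])
for th in(16,20,24,28,32,36,40): print(th,delta(*pose(th,.017,.0685,phi0=235),o))
E
```

```text
[ 0.51853949 -0.18126546  0.0698102 ] [ 1.62671542 -3.35651782 -0.08687242] [-0.90606761 -0.16459657  0.00566341]
16 ([-0.01, 0.02, 0.05], np.float64(-0.04))
20 ([-0.05, -0.07, 0.05], np.float64(0.63))
24 ([-0.09, -0.16, 0.05], np.float64(1.29))
28 ([-0.12, -0.26, 0.05], np.float64(1.96))
32 ([-0.15, -0.35, 0.05], np.float64(2.63))
36 ([-0.17, -0.45, 0.05], np.float64(3.29))
40 ([-0.18, -0.55, 0.05], np.float64(3.96))
```

{"op": "arm_command", "data": {"increments": [[[-0.05,-0.1,0],0.8],[[-0.1,-0.2,0],1.6],[[-0.15,-0.3,0],2.4],[[-0.15,-0.4,0],3.2],[[-0.2,-0.5,0],3.7]]}}

```text
time: 8.65
ee_pos: [0.5073, -0.1749, 0.0709]
tcp_rot: [179.7, -0.4, 16.4]
wrist_force: [3.9, -1.2, -0.0]
opening: 0.0
```

```bash
python3 look.py w6; python3 - <<'E'
from plan import *
o=get_obs()
s=camera("scene"); cv2.imwrite("pics/s6.png",cv2.resize(s["frame"][180:300,150:310,::-1],None,fx=4,fy=4))
print(delta(*pose(36,.035,.0685,phi0=235),o),delta(*pose(0,.035,.0685,phi0=235),o))
E
```

```text
8.65 [ 0.50728648 -0.17486196  0.07087178] [179.67172657  -0.39486624  16.36234674] [ 3.87958323 -1.20259473 -0.04638946]
red 13268 z pct [0.1074 0.111  0.1115]
axis 15.075721150621234 15.238323697505507 al -0.03634352238974766 0.036596291867962226 wing pts 1587 1780
-1 [ 0.5586 -0.1396  0.1063] -0.006283318225125736 0.0053341456716226796
1 [ 0.5046 -0.1543  0.1062] -0.006160719222430472 0.006817892645982246
([0.08, 0.75, 0.1], np.float64(-0.46)) ([1.16, 1.16, 0.11], np.float64(-6.46))
```

View pics/w6.png

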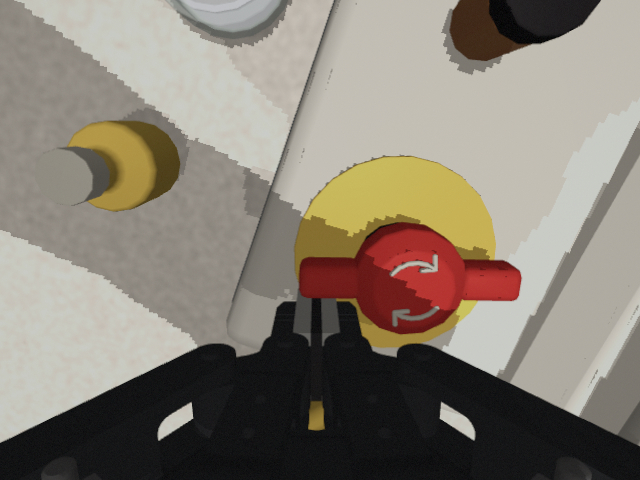

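View pics/s6.png

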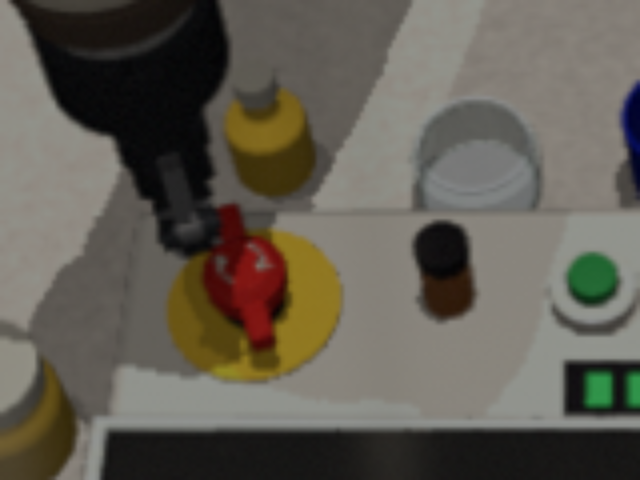

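The stop has sprung up (top 0.111 m) and is turned 40° with the finger still on the wing. I'll back off along the arc so the head can return.

{"op": "arm_command", "data": {"increments": [[[0.1,0.4,0],-1.2],[[0.3,0.7,0],-2.5],[[0.6,0.9,0],-3.8],[[0.9,1.1,0],-5.1],[[1.2,1.3,0],-6.4]]}}

```text
time: 9.25
ee_pos: [0.5454, -0.1975, 0.0716]
tcp_rot: [179.5, -0.1, 55.3]
wrist_force: [0.2, -0.7, -0.1]
opening: 0.0006
```

{"op": "arm_command", "data": {"increments": [[[0,0.2,0],0],[[0,0.2,-1],0],[[0,0.2,-2],0],[[0,0.2,-3],0],[[0,0.2,-3],0]]}}

```text
time: 9.75
ee_pos: [0.55, -0.2005, 0.1507]
tcp_rot: [179.2, -0.2, 55.2]
wrist_force: [0.4, -0.6, 0.2]
opening: 0.0001
```

```bash
python3 look.py w7; python3 - <<'E'
from plan import *
o=get_obs()
c=camera("scene"); cv2.imwrite("pics/s7.png",cv2.resize(c["frame"][170:300,130:450,::-1],None,fx=2.5,fy=2.5))
print(delta((.540,.062,.15),55,o))
E
```

```text
9.75 [ 0.55000146 -0.20046327  0.15068961] [179.21056067  -0.19250099  55.18610564] [ 0.38643488 -0.64394229  0.21994673]
red 5140 z pct [0.1075 0.111  0.1116]
axis 54.60124379140553 54.88519668237809 al -0.03627746411691235 0.03615985065332716 wing pts 696 654
-1 [ 0.5155 -0.172   0.1064] -0.00659801976840275 0.005433587368256929
1 [ 0.5481 -0.1258  0.1065] -0.00613069894507482 0.0057223420305934965
([8.4, -6.3, -0.1], np.float64(0.03))
```

View pics/s7.png

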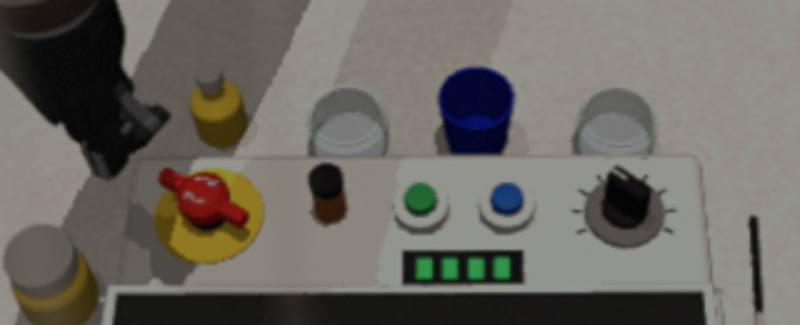

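{"op": "arm_command", "data": {"increments": [[[1.2,-0.9,0],0],[[2.6,-1.9,0],0],[[4,-3,0],0],[[5.4,-4,0],0],[[6.8,-5.1,0],0]]}}

```text
time: 10.35
ee_pos: [0.5403, 0.0138, 0.145]
tcp_rot: [179.5, -0.1, 55.1]
wrist_force: [0.7, 0.8, 0.2]
opening: -0.0
```

{"op": "arm_command", "data": {"increments": [[[0.5,-0.4,0],0],[[0.5,-0.4,0],0]]}}

```text
time: 10.55
ee_pos: [0.5382, 0.032, 0.1436]
tcp_rot: [179.6, -0.0, 55.2]
wrist_force: [0.1, -1.2, -0.1]
opening: -0.0001
```

```bash
python3 - <<'E'
from h import *
o=get_obs(); c=camera("wrist"); save(c,"w8"); W=cloud(c,o); f=c["frame"].astype(int); r,g,b=f[...,0],f[...,1],f[...,2]
print(o["time"],o["ee_pos"],o["tcp_rot"])
for nm,m in(("blue",(b>r+40)),("green",(g>r+30)&(g>b+20))):
    m=m&(W[...,2]>.088)&(W[...,2]<.11)&(W[...,0]<.56)&(W[...,0]>.5); p=W[m]
    if len(p): print(nm,len(p),np.median(p,0),cv2.minEnclosingCircle(p[:,:2].astype(np.float32)))
print(delta((.5425,.0625,.10),55,o))
E
```

```text
10.55 [0.53824817 0.03201189 0.14356462] [ 1.79635738e+02 -1.39462707e-02  5.52416717e+01]
blue 1515 [0.54234694 0.06440773 0.09657707] ((0.5429936647415161, 0.06447844952344894), 0.011859944090247154)
green 1421 [0.53809113 0.00504752 0.09645401] ((0.5390931963920593, 0.0036581228487193584), 0.011751119047403336)
([1.1, -0.57, 1.74], np.float64(0.04))
```

View pics/w8.png

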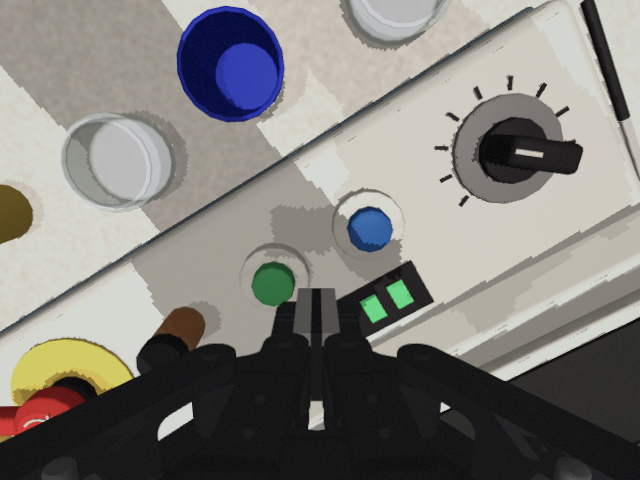

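The picture shows blue at (370,230) and green at (273,284), with the tip between and above them. Blue measures (0.543, 0.064), top at 0.0965 m. Moving over it and down.

{"op": "arm_command", "data": {"increments": [[[0.6,-0.3,0],0],[[1.15,-0.6,0],0],[[1.15,-0.6,0.7],0],[[1.15,-0.6,1.5],0],[[1.15,-0.6,2.1],0]]}}

```text
time: 11.1
ee_pos: [0.5426, 0.0622, 0.0896]
tcp_rot: [179.7, 0.0, 55.1]
wrist_force: [-0.6, 0.3, 0.6]
opening: -0.0005
```

```bash
python3 - <<'E'
from h import *
o=get_obs(); print(o["ee_pos"],o["wrist_force"],delta((.5428,.0637,.077),55,o))
c=camera("wrist"); save(c,"w9")
E
```

```text
[0.54263719 0.06224943 0.08959613] [-0.63013601  0.28056224  0.63997669] ([0.05, -0.03, 0.5], np.float64(0.02))
```

View pics/w9.png

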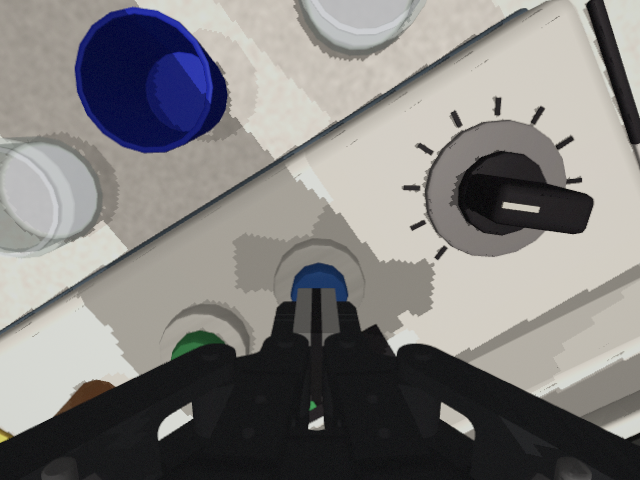

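The tip is centred over the blue button at (318,290). Pressing by feel.

{"op": "arm_command", "data": {"increments": [[[0.05,-0.03,0.2],0],[[0.05,-0.03,0.4],0],[[0.05,-0.03,0.55],0],[[0.05,-0.03,0.65],0],[[0.05,-0.03,0.65],0]]}}

```text
time: 11.65
ee_pos: [0.5418, 0.0634, 0.0713]
tcp_rot: [179.8, 0.1, 55.1]
wrist_force: [-1.8, -1.6, 3.8]
opening: -0.0001
```

{"op": "arm_command", "data": {"increments": [[[0,0,0.08],0],[[0,0,0.12],0],[[0,0,0.12],0]]}}

```text
time: 11.95
ee_pos: [0.5421, 0.0634, 0.0703]
tcp_rot: [179.7, 0.1, 55.1]
wrist_force: [-7.3, -1.0, 13.8]
opening: 0.0
```

13.8 N with no further travel, so it is fully in. I'll hold briefly, then release upward.

{"op": "arm_command", "data": {"increments": [[[0,0,0.02],0],[[0,0,-0.3],0],[[0,0,-1],0],[[0,0,-2.5],0],[[0,0,-4],0]]}}

```text
time: 12.45
ee_pos: [0.5413, 0.0638, 0.1712]
tcp_rot: [179.7, 0.1, 55.1]
wrist_force: [1.3, -0.5, 0.4]
opening: -0.0004
```

{"op": "arm_command", "data": {"increments": [[[-0.8,-1.3,-0.5],0],[[-1.6,-2.6,-1],0],[[-1.6,-2.6,-1.0],0],[[-1.6,-2.6,-1.0],0]]}}

```text
time: 12.85
ee_pos: [0.4653, 0.0685, 0.1969]
tcp_rot: [179.6, 0.0, 55.2]
wrist_force: [1.0, -0.3, 0.3]
opening: 0.0001
```

```bash
python3 - <<'E'
from h import *
o=get_obs(); c=camera("scene"); print(o["time"],o["ee_pos"],o["wrist_force"])
cv2.imwrite("pics/s9.png",cv2.resize(c["frame"][170:300,130:450,::-1],None,fx=2.5,fy=2.5))
W0=cloud(pickle.load(open("scene0.pkl","rb"))[1]); W=cloud(c); f=c["frame"].astype(int); r,g,b=f[...,0],f[...,1],f[...,2]
for nm,m in(("blue",(b>r+40)&(W[...,0]>.53)),("green",(g>r+30)&(g>b+20)&(W[...,0]<.56)),("red",(r>80)&(g<60)&(b<60))):
    m=m&(W[...,2]>.085)&(W[...,2]<.12)&(W[...,0]>.5)&(W[...,0]<.57); p=W[m]; 
    if len(p): print(nm,len(p),np.median(p,0).round(4),np.percentile(p[:,2],95),"was",np.nanmedian(W0[m],0).round(4))
E
python3 - <<'E'
from h import *
o=get_obs(); c=camera("wrist"); save(c,"w10")
E
```

```text
12.85 [0.46529609 0.06846397 0.19689787] [ 1.00665925 -0.28387869  0.27800326]
blue 113 [0.545  0.0635 0.0955] 0.09783726700492318 was [0.5444 0.0636 0.0952]
green 115 [0.5404 0.003  0.0953] 0.09777794773655561 was [0.5398 0.003  0.0949]
red 366 [ 0.5359 -0.1479  0.1068] 0.1116251109740388 was [ 0.5362 -0.1478  0.1067]
```

View pics/s9.png

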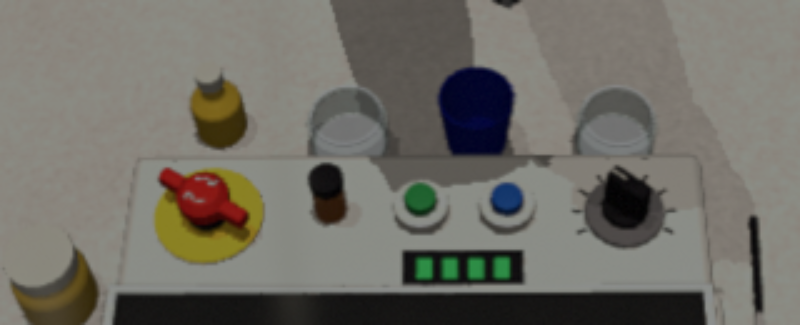

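The stop is up and turned back, both buttons are out, nothing has moved and the hand is clear. Handing in.

```bash
python3 -c "
from workcell import job_done
print(job_done())"
```

```text
the job is handed in; nothing more can be done
None
```

I did the emergency-stop check with shut fingertips, gripping nothing, and handed the job in. No verdict came back.

- **Press:** I pushed the red stop down until it hit its hard stop at 17 N, then lifted off. The camera showed it staying down on its own, with the head's top at 0.104 m.
- **Twist:** I pushed one wing about 40° clockwise and the stop sprang up, top at 0.111 m. I backed off, and the wings returned to their starting direction, within about half a degree by camera.
- **Reset:** I pressed the blue button until it stopped moving, at 13.8 N, with the stop up. I held it briefly, then let go.

**Last checks:** The blue, green and red tops were all within 1 mm of their starting positions. By eye, the knob, vial and glassware looked unmoved. The wrist force was about zero with the hand clear, and the arm's clock was just under 13 s.

**Disagreement:** The fingertips are not where the interface text says. They are about 20–25 mm behind the reported TCP, not 11 mm ahead of it. My first press attempt therefore stopped in the air above the button. I corrected for this from the camera depth readings and by feeling for contact.

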